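Fetch the lint roller from the rotary laundry caddy and hold it slanted over the bin

ROBOT

A 7-joint arm with a two-finger parallel gripper is mounted at the origin on the work surface. World frame = base frame: x ahead of the robot, y to its left, z up, the work surface at z = 0. Lengths are in m, angles in rad, forces in N, time in s.
With the tool pointing down it reaches from about 0.4 to 0.85 m from the base axis. Payload 10.4 kg.
Tool frame: the origin (TCP) lies midway between the tips of the shut fingers; the grasp point (between the pads) lies r.grip_point_offset behind it (r.grip_point_offset is the distance from the TCP to the grasp point, in m); z points along the fingers, y is the line along which they close (so a half turn about z gives the same grasp; the last joint's range is limited). The gripper opens to 87 mm and grips with 3 to 60 N. Pads are 19 mm wide; open, the fingers measure 117 mm over their backs; the gripper's body (75 mm by 190 mm) begins 51 mm behind the grasp point.
Start: joints at [-1.235, 0.332, -0.065, 1.46, 0.022, 1.35, -0.088], TCP at [0.219, 0.585, 0.223] pointing down, gripper open.
Joint ranges: [-2.6, 2.6], [-0.5, 2.12], [-1.47, 1.34], [0.16, 2.42], [-1.27, 4.41], [0.06, 2.06], [-2.6, 2.6]. Speed limits (rad/s): [2.22, 2.22, 2.79, 2.79, 3.14, 3.14, 3.14].

INTERFACE

Orientations are given as a unit quaternion [x, y, z, w].
In Python, from bench import r gives the robot as it stands.
- The arm moves only by the tool play_rows, never from a script. Its arguments are lists of equal length, an entry for each row: "claw": the closure, from 0 (fully open) to 1 (shut); "delta_pos": the shift along the tool's x, y, z scaled (see below), a list of three; "delta_rot": the turn, a rotation vector about the tool's x, y, z scaled (see below), a list of three. A call has 1 to 8 rows; each row shifts and turns the commanded pose from where the row before left it, along the tool's axes as they then stand; what a row does not reach is not made up. The controller multiplies each number of a shift by 200 mm and each number of a turn by pi rad. A row lasts 1/10 s, in which the tool goes at most 50 mm and 8.59 degrees, less where a joint would pass 70% of its speed; a pose out of reach is approached as far as the arm can. A call with a number of a shift or a turn outside -1 to 1 is refused whole. A call with a gripper value outside its range is refused whole. The fingers move at their own pace and stop on an object; "squeeze" is the grip in N (left out, the last holds). Time passes only in rows, so rows that do not move let the fingers close. It gives the time, the measured TCP pose, the force, the opening and the grip force at its end, in the units of the state.
- r.read_state(): the state, without advancing time (a new reading comes with each control period).
- r.camera(name): name is "scene" or "top" or "wrist"; returns a dict with "pixels" (420x560x3 uint8, red, green, blue), "camera_matrix" (3x3 intrinsics, pixels), "cam_to_world" (4x4, takes a point from camera to world coordinates); the wrist camera has in their place "hand_eye" (4x4, takes a point from camera to tool coordinates, whose origin is the TCP and whose axes are the flange's). Camera axes: x right, y up, looking along -z (the intrinsics and any distortion apply to the point x, -y, -z); pixel columns grow to the right and rows downward; lengths in m; the calibration is good to about 2 mm. A picture is of the moment at which its call begins: read the wrist's pose just before it. There is no depth.
- r.close_job(): hands the job in; it is judged then, once.
The state is a dict: "time": time; "joint_positions": joint angles; "joint_vel": joint speeds; "joint_torque": joint torques, N m; "ee_pos": TCP position; "eef_rot": TCP orientation; "ft_force": force on the tool from outside, world axes, zero at the start; "torque": the same for the moment, N m; "width": finger opening in m; "grip_force": force on a finger pad.
Only numpy, scipy, OpenCV 4.12 (cv2) and the standard library are available. Lean on these libraries where they do the work, as an engineer would, in place of code of your own. Each camera call takes 0.05 s, during which the arm holds its last target. There are 200 camera calls.

TASK

Turn the rotary laundry caddy one click, whichever way brings the blue-handled lint roller out from under the clear cover to the open front by the red mark, then draw the roller straight up out of its cup. Carry it to the grey waste bin and finish still holding it there by its handle, handle up, leaning about 45 degrees, with its white sticky head over the middle of the bin and clear above the rim, so that the used sheet can be peeled off. Leave the caddy clicked in that place, the other things standing in their cups, and the bottles, jar and cup beside it alone.

Things in the scene. Friction and masses are not known exactly. Their poses are not given: they have to be found in the camera images.
- caddy: Fixed grey round base of a rotary caddy, 310 mm across, 12 mm thick; origin at the centre of its underside on the table, z up. Its open front is towards its own -x, by a small red mark on the table. The white carousel on it, 280 mm across, carries five round cups 72 degrees apart, centres 105 mm from the axis, inside diameter about 50 mm, rims 90 mm above the table
- caddy_front (a point): Centre of the front cup place, fixed to the base: 105 mm from the axis towards caddy -x, at the height of the cup floors, 24 mm above the table. At every click one cup stands exactly here
- caddy_cover (a point): A point on top of the clear flat fixed cover, on the caddy's axis, 229 mm above the table. The cover is 4 mm thick, stands on two rear posts and lies over everything with caddy x greater than -50 mm, out to the base's rim, except a notch 44 mm wide round the central post: only the front cup can be emptied upwards
- carousel (a joint): Turn of the carousel about the vertical, rad, counterclockwise from above positive, 0 at the start, stops at -1.40 and +1.40. Sprung clicks at -1.257, 0 and +1.257 (72 degrees); it takes up to about 0.3 N m to turn and, let go within about 0.4 rad of a click, snaps into it
- caddy_grip (a point): Centre of the red grip bar on top of the carousel's central post, 264 mm above the table. Bar 60 mm long, 16 mm thick, 34 mm high (247 to 281 mm above the table). The point turns with the carousel: x along the bar, y across it; at joint 0 its axes are the caddy's. Pinch it from above across its thickness to turn it
- roller: Loose lint roller, about 110 g, balancing 115 mm from its lower end, upright in a cup next to the front one, left or right; origin at the centre of its lower end (24 mm above the table in the cup), z up along the handle. White head 44 mm diameter from 0 to 95 mm along z, thin neck, round blue handle 25 mm diameter from 107 to 190 mm along z. Grip firmly: it can swing between the pads
- roller_head (a point): Middle of the roller's white head, on its axis 47.5 mm above its origin
- brush: Loose upright clothes brush, black round head 44 mm diameter, wooden handle 18 mm diameter, 186 mm tall, in the other of those two cups; origin at the centre of its lower end. To stay in its cup
- stain_stick: Loose green stick with white cap, 42 mm diameter, 125 mm tall, in a rear cup; origin at the centre of its lower end. To stay in its cup
- bin: Fixed open-topped grey waste bin, 190 x 190 mm, 120 mm high, walls 5 mm; origin at the centre of its underside on the table
- bin_mouth (a point): Centre of the bin's open mouth, at rim height, 120 mm above the table
- detergent: Loose orange bottle, 72 mm diameter, 190 mm tall, origin at the centre of its underside; bystander
- softener: Loose clear bottle, 68 mm diameter, 170 mm tall, origin at the centre of its underside; bystander
- powder_jar: Loose glass jar with green cap, 80 mm diameter, 110 mm tall, origin at the centre of its underside; bystander
- dosing_cup: Loose small open blue cup, 64 mm diameter, 60 mm tall, origin at the centre of its underside; bystander

How it is judged:
By the outcome, as a careful person would: the job done as asked, in the order asked, and still so for the second after the job is handed in, while the arm keeps its last pose, push and grip.
It also fails if it takes over 50 s, if anything falls off the work surface, if the arm or the gripper's body presses on something with over 40 N, if the wrist force passes 120 N, or if a joint passes its speed limit or range.

## Working session

There is one attempt and no reset: what is moved stays moved. The work goes in short steps, Python scripts to look and compute and a tool call to move; the robot and the scene stay as the last step left them, time stands still between calls to the robot, and variables do not carry over. Pictures are saved under pics/ and viewed, at most 10 in all, crops included, and the job is handed in when it is done.

Besides the shell and the picture viewer there is one more tool, called after ">>>" by a JSON object that holds its "name" and its "arguments", one argument or row to a line. play_rows: Moves the arm, as the interface text tells. Shifts and turns lie within -1 to 1; 1 stands for 200 mm of shift or pi rad of turn. Its arguments: {"type":"object","properties":{"claw":{"type":"array"},"delta_pos":{"type":"array"},"delta_rot":{"type":"array"},"squeeze":{"type":"number"}},"required":["claw","delta_pos","delta_rot"]}

```bash
ls; mkdir -p pics; python3 - <<'E'
from bench import r
import cv2,numpy as np
print(r.read_state(), r.grip_point_offset)
ims=[]
for n in("scene","top"):
    c=r.camera(n); cv2.imwrite(f"pics/{n}0.png",c["pixels"][:,:,::-1])
    np.savez(f"{n}0.npz",**c); print(n,c["camera_matrix"].tolist(),c["cam_to_world"].round(4).tolist(),[k for k in c])
E
```

```text
pics
{'time': 0.0, 'joint_positions': array([-1.23457055,  0.33286115, -0.06470544,  1.46092615,  0.02162431,
        1.3498845 , -0.08848154]), 'joint_vel': array([-3.35959882e-05,  7.31885350e-04,  1.03802494e-03, -8.66322503e-04,
        1.65538093e-03, -5.11521304e-04,  3.66856774e-03]), 'joint_torque': array([-1.83469383e-04, -6.23265409e+01,  2.42967712e-02, -3.89893305e+01,
       -6.14364515e-02,  3.98920896e-02,  1.43487187e-04]), 'ee_pos': array([0.21936223, 0.58483891, 0.22176789]), 'eef_rot': array([ 1.78427463e-01,  9.83952825e-01, -6.86609165e-04, -8.12082927e-05]), 'ft_force': array([0.67696235, 0.36506634, 0.34759861]), 'torque': array([-0.00594938, -0.00817751,  0.01939708]), 'grip_force': 0.0, 'width': 0.08698689187513294} 0.0187
scene [[490.5100720068013, 0.0, 283.7651550022783], [0.0, 490.5100720068013, 212.0829598522161], [0.0, 0.0, 1.0]] [[-0.8469, -0.3395, 0.4093, 1.015], [0.5317, -0.5507, 0.6434, 0.8005], [0.0069, 0.7626, 0.6469, 0.9315], [0.0, 0.0, 0.0, 1.0]] ['pixels', 'camera_matrix', 'cam_to_world']
top [[452.88379570470454, 0.0, 280.36118929960804], [0.0, 452.88379570470454, 206.88983405445035], [0.0, 0.0, 1.0]] [[-0.0001, 0.9787, -0.2051, 0.317], [-1.0, 0.0002, 0.0017, 0.0317], [0.0017, 0.2051, 0.9787, 1.2622], [0.0, 0.0, 0.0, 1.0]] ['pixels', 'camera_matrix', 'cam_to_world']
```

View pics/scene0.png

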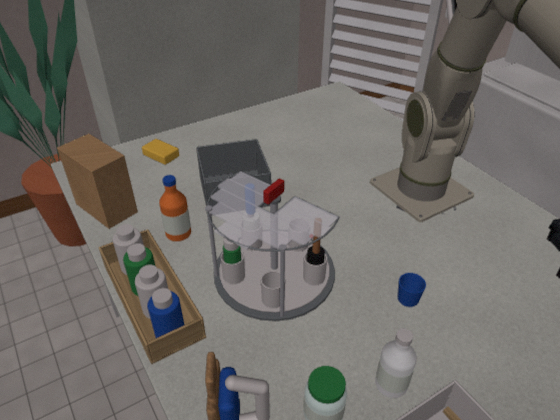

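View pics/top0.png

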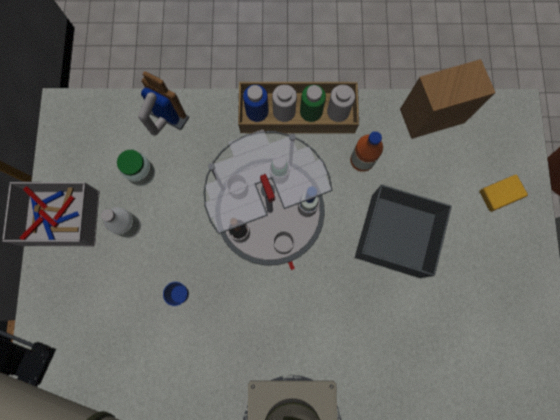

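The scene view shows the red bar at (274,190), the bin at about (235,170) and the brush at (316,245). The top view shows the bar at (267,188), the red mark at (291,266), the roller at (311,200) right of the front cup (284,243), the brush at (238,231) and the bin at (403,232). Bringing the roller to the front means a clockwise turn, joint −1.257.

```bash
cat >h.py <<'E'
import numpy as np,cv2
from scipy.spatial.transform import Rotation as R
def load(f): return dict(np.load(f))
def ray(c,u,v):
    K=c["camera_matrix"];T=c["cam_to_world"]
    d=np.array([(u-K[0,2])/K[0,0],-(v-K[1,2])/K[1,1],-1.0]); d=T[:3,:3]@d
    return T[:3,3],d/np.linalg.norm(d)
def plane(c,u,v,z):
    o,d=ray(c,u,v); return o+d*(z-o[2])/d[2]
def proj(c,p):
    K=c["camera_matrix"];T=c["cam_to_world"]
    q=T[:3,:3].T@(np.array(p)-T[:3,3]); return K[0,0]*q[0]/-q[2]+K[0,2],K[1,1]*q[1]/q[2]+K[1,2]
def cross(a,b):
    (o1,d1),(o2,d2)=a,b
    A=np.stack([d1,-d2],1); s=np.linalg.lstsq(A,o2-o1,rcond=None)[0]
    p,q=o1+s[0]*d1,o2+s[1]*d2; return (p+q)/2,np.linalg.norm(p-q)
def comps(m,mn=5):
    n,l,s,c=cv2.connectedComponentsWithStats(m.astype(np.uint8)); 
    return [(i,s[i].tolist(),c[i].round(1).tolist()) for i in range(1,n) if s[i][4]>=mn],l
def red(px): 
    h=cv2.cvtColor(px,cv2.COLOR_RGB2HSV); return ((h[...,0]<6)|(h[...,0]>174))&(h[...,1]>150)&(h[...,2]>60)
def blue(px):
    h=cv2.cvtColor(px,cv2.COLOR_RGB2HSV); return (h[...,0]>100)&(h[...,0]<128)&(h[...,1]>60)&(h[...,2]>50)
E
python3 - <<'E'
from h import *
for n in("scene","top"):
    c=load(n+"0.npz");px=c["pixels"]
    for f in(red,blue):
        k,l=comps(f(px)); print(n,f.__name__,[x[1:] for x in k])
t=load("top0.npz"); s=load("scene0.npz")
print("mark",plane(t,291,266,0))
cv2.imwrite("pics/z.png",np.hstack([cv2.resize(t["pixels"][120:280,195:335],None,fx=2.8,fy=2.8,interpolation=2),cv2.resize(t["pixels"][170:290,345:465],(400,448),interpolation=2)])[...,::-1])
cv2.imwrite("pics/z2.png",cv2.resize(s["pixels"][130:320,185:345],None,fx=3.1,fy=3.1,interpolation=2)[...,::-1])
E
```

```text
scene red [([264, 179, 20, 25, 308], [273.3, 190.9])]
scene blue [([162, 175, 14, 12, 126], [168.8, 180.2]), ([398, 273, 28, 34, 751], [410.3, 288.8]), ([147, 292, 37, 46, 930], [165.4, 316.2]), ([218, 367, 22, 53, 815], [227.5, 397.3])]
top red [([261, 175, 13, 24, 144], [266.9, 187.0]), ([23, 187, 24, 22, 133], [34.4, 197.1]), ([54, 196, 20, 23, 113], [63.7, 207.1]), ([39, 209, 17, 18, 93], [46.8, 217.2]), ([20, 217, 23, 22, 125], [30.6, 228.5]), ([289, 262, 5, 7, 18], [290.9, 265.1])]
top blue [([243, 85, 24, 23, 266], [254.7, 97.9]), ([141, 87, 28, 20, 231], [155.4, 96.6]), ([159, 116, 7, 4, 7], [162.0, 117.0]), ([369, 131, 13, 13, 134], [374.8, 137.2]), ([308, 187, 8, 8, 53], [311.4, 190.8]), ([42, 190, 22, 14, 119], [53.1, 196.5]), ([30, 198, 9, 22, 75], [34.0, 208.7]), ([57, 211, 22, 13, 116], [67.4, 216.8]), ([43, 220, 11, 20, 115], [47.9, 229.8]), ([163, 281, 25, 25, 407], [175.9, 294.0])]
mark [ 4.14138977e-01 -1.01698326e-05  0.00000000e+00]
```

View pics/z.png

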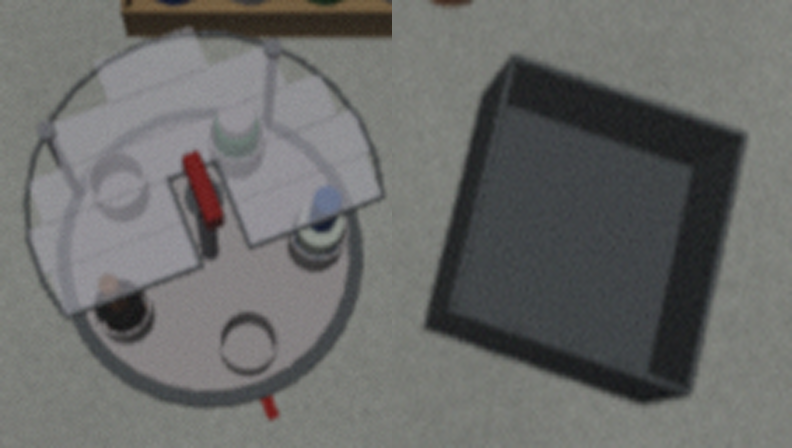

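View pics/z2.png

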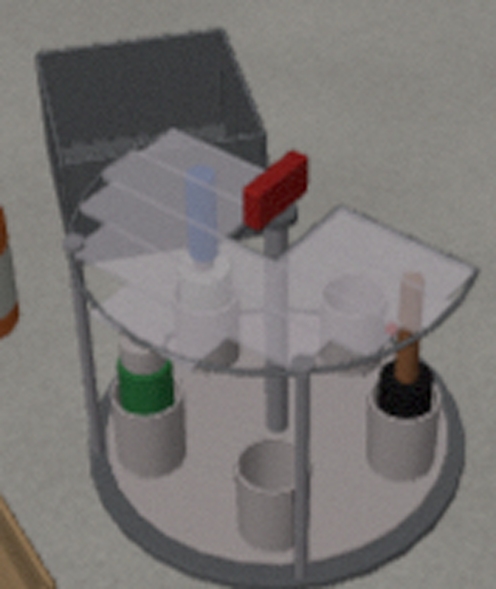

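The crops show the roller's blue handle at (311,192) under the cover, the front cup rim at crop (248,343), the brush at crop (125,310), and the bin rim corners at crop (515,57), (745,135), (690,392), (428,328).

```bash
python3 - <<'E'
from h import *
t=load("top0.npz"); s=load("scene0.npz")
g,e=cross(ray(t,266.9,187.0),ray(s,273.3,190.9)); print("grip",g.round(4),e)
m=red(t["pixels"]);k,l=comps(m)
for i,st,c in k:
    if abs(c[0]-267)<2:
        ys,xs=np.where(l==i); P=np.array([plane(t,x,y,.275)[:2] for x,y in zip(xs,ys)])
        w,v=np.linalg.eigh(np.cov(P.T)); print("bar axis deg",np.degrees(np.arctan2(*v[::-1,1])), P.mean(0), "len",np.sqrt(12*w))
mk=plane(t,290.9,265.1,0);print("mark",mk, "dir deg",np.degrees(np.arctan2(*(g-mk)[1::-1])))
cup=plane(t,195+248/2.8,120+343/2.8,.09);print("front cup",cup,np.linalg.norm((cup-g)[:2]),np.degrees(np.arctan2(*(g-cup)[1::-1])))
q=np.array([(381.9,185.3),(450.9,206.2),(434.4,275.0),(355.8,257.9)])
B=np.array([plane(t,*p,.12)[:2] for p in q]);print("bin",B.round(4).tolist(),B.mean(0),np.linalg.norm(B-np.roll(B,1,0),axis=1))
print("bin angle",[np.degrees(np.arctan2(*(B[i]-B[j])[::-1])).round(1) for i,j in((0,1),(3,2),(0,3),(1,2))])
print("handle top",plane(t,311.4,190.8,.2))
# base circle: project & check
for th in range(0,360,45):
    a=np.radians(th); print(th,np.round(proj(t,[g[0]+.155*np.cos(a),g[1]+.155*np.sin(a),.012]),1),end=' ')
E
```

```text
grip [0.5727 0.0607 0.2621] 0.0003946903513233661
bar axis deg -159.18184799331488 [0.56970832 0.0601286 ] len [0.01344477 0.05535855]
mark [4.16621029e-01 2.54885745e-04 0.00000000e+00] dir deg 21.164557410300457
front cup [0.46802057 0.02127741 0.09      ] 0.11186897777155018 20.628403855941713
bin [[0.6139, -0.2347], [0.5583, -0.4102], [0.3825, -0.3553], [0.4252, -0.1603]] [ 0.49498676 -0.2901478 ] [0.20285869 0.18407779 0.18414581 0.19967368]
bin angle [np.float64(72.4), np.float64(77.7), np.float64(-21.5), np.float64(-17.3)]
handle top [ 0.57934187 -0.04514152  0.2       ]
0 [269.5 156.5] 45 [231.2 171.6] 90 [214.3 209.1] 135 [229.5 247.9] 180 [269.  264.4] 225 [308.7 247.9] 270 [324.3 209.1] 315 [307.7 171.6]
```

```bash
cat >>h.py <<'E'
def tgt(state,p,yaw_y,tilt=0):
    """print shift (tool axes,/0.2) and turn (/pi) from state to tool-down pose with tool y at yaw_y deg"""
    Rc=R.from_quat(state["eef_rot"]); a=np.radians(yaw_y)
    y=np.array([np.cos(a),np.sin(a),0]);z=np.array([0,0,-1.]);Rt=R.from_matrix(np.stack([np.cross(y,z),y,z],1))*R.from_euler('x',tilt,degrees=True)
    print("t",round(state["time"],2),"pos",state["ee_pos"].round(4),"yawy",np.degrees(np.arctan2(*Rc.as_matrix()[1::-1,1])).round(1),"q",state["joint_positions"].round(2),"w",round(state["width"],4),"gf",round(float(state["grip_force"]),1))
    print("shift/.2",(Rc.inv().apply(np.array(p)-state["ee_pos"])/.2).round(3),"turn/pi",((Rc.inv()*Rt).as_rotvec()/np.pi).round(3))
E
python3 - <<'E'
from h import *
t=load("top0.npz")
B=np.array([plane(t,345+(x-392)/3.333,170+y/3.733,.12)[:2] for x,y in((515,57),(745,135),(690,392),(450,312))])
print(B.round(3).tolist(),B.mean(0),np.linalg.norm(B-np.roll(B,1,0),axis=1))
E
```

```text
[[0.614, -0.235], [0.558, -0.41], [0.383, -0.355], [0.436, -0.177]] [ 0.49774632 -0.29442389] [0.18694124 0.18409433 0.18426288 0.18593169]
```

>>> {"name": "play_rows", "arguments": {
  "claw": [0, 0, 0, 0, 0, 0, 0, 0],
  "delta_pos": [
    [0, 0, -0.2],
    [0, 0, -0.2],
    [0, 0, -0.2],
    [-0.16, -0.115, -0.1],
    [-0.16, -0.115, 0],
    [-0.16, -0.115, 0],
    [-0.16, -0.115, 0],
    [-0.16, -0.115, 0]
  ],
  "delta_rot": [
    [0, 0, 0],
    [0, 0, 0],
    [0, 0, 0],
    [0, 0, 0],
    [0, 0, 0],
    [0, 0, 0],
    [0, 0, 0],
    [0, 0, 0]
  ]
}}

```text
time: 0.9
ee_pos: [0.3295, 0.4197, 0.3623]
eef_rot: [0.178, 0.984, -0.0, -0.0]
ft_force: [0.6, 0.4, 0.4]
width: 0.0871
grip_force: 0.0
```

>>> {"name": "play_rows", "arguments": {
  "claw": [0, 0, 0, 0, 0, 0, 0, 0],
  "delta_pos": [
    [-0.16, -0.115, 0],
    [-0.16, -0.115, 0],
    [-0.16, -0.115, 0],
    [-0.16, -0.115, 0],
    [-0.16, -0.115, 0],
    [-0.16, -0.115, 0],
    [-0.16, -0.115, 0],
    [-0.16, -0.115, 0]
  ],
  "delta_rot": [
    [0, 0, 0],
    [0, 0, 0],
    [0, 0, 0],
    [0, 0, 0],
    [0, 0, 0],
    [0, 0, 0],
    [0, 0, 0],
    [0, 0, 0]
  ]
}}

```text
time: 1.7
ee_pos: [0.5045, 0.1577, 0.3624]
eef_rot: [0.178, 0.984, -0.0, -0.0]
ft_force: [0.4, -0.2, 0.0]
width: 0.0873
grip_force: 0.0
```

>>> {"name": "play_rows", "arguments": {
  "claw": [0, 0, 0, 0, 0, 0, 0, 0],
  "delta_pos": [
    [-0.16, -0.115, 0],
    [-0.16, -0.115, 0],
    [-0.16, -0.115, 0],
    [0, 0, 0],
    [0, 0, 0],
    [0, 0, 0],
    [0, 0, 0],
    [0, 0, 0]
  ],
  "delta_rot": [
    [0, 0, 0],
    [0, 0, 0],
    [0, 0, 0],
    [0, 0, -0.046],
    [0, 0, -0.046],
    [0, 0, -0.046],
    [0, 0, -0.046],
    [0, 0, -0.046]
  ]
}}

```text
time: 2.5
ee_pos: [0.5695, 0.0609, 0.3621]
eef_rot: [-0.184, 0.983, 0.0, -0.0]
ft_force: [0.1, -0.0, 0.2]
width: 0.087
grip_force: 0.0
```

```bash
python3 - <<'E'
from h import *; from bench import r
tgt(r.read_state(),[.571,.0605,.25],110.8)
s=r.read_state();w=r.camera("wrist");cv2.imwrite("pics/w1.png",w["pixels"][...,::-1]);print(w["hand_eye"].round(3).tolist())
np.savez("w1.npz",**w,ee=s["ee_pos"],q=s["eef_rot"])
E
```

```text
t 2.5 pos [0.5695 0.0609 0.3621] yawy 111.2 q [-0.5   0.18  0.38  1.38 -0.07  1.6   1.81] w 0.087 gf 0.0
shift/.2 [-0.007 -0.004  0.561] turn/pi [ 0.    -0.     0.002]
[[0.0, 0.968, 0.252, 0.068], [1.0, -0.0, -0.001, -0.001], [-0.001, 0.252, -0.968, -0.163], [0.0, 0.0, 0.0, 1.0]]
```

```bash
python3 - <<'E'
from h import *
w=load("w1.npz");T=np.eye(4);T[:3,:3]=R.from_quat(w["q"]).as_matrix();T[:3,3]=w["ee"];w["cam_to_world"]=T@w["hand_eye"]
k,l=comps(red(w["pixels"]),60);print(k)
i=max(k,key=lambda x:x[1][4])[0];ys,xs=np.where(l==i);rc=cv2.minAreaRect(np.stack([xs,ys],1).astype(np.float32));print(rc)
for z in(.264,.281):
    C=np.array([plane(w,*p,z)[:2] for p in cv2.boxPoints(rc)]);print(z,C.round(4).tolist(),C.mean(0))
E
```

```text
[(1, [273, 58, 7, 15, 105], [276.0, 65.0]), (2, [267, 183, 19, 69, 1274], [275.8, 216.5])]
((276.0, 217.0), (68.0, 18.0), 90.0)
0.264 [[0.5499, 0.0438], [0.5444, 0.058], [0.6016, 0.0806], [0.6074, 0.0656]] [0.57583651 0.0619835 ]
0.281 [[0.5471, 0.0433], [0.542, 0.0565], [0.5954, 0.0776], [0.6008, 0.0636]] [0.57129774 0.0602597 ]
```

View pics/w1.png

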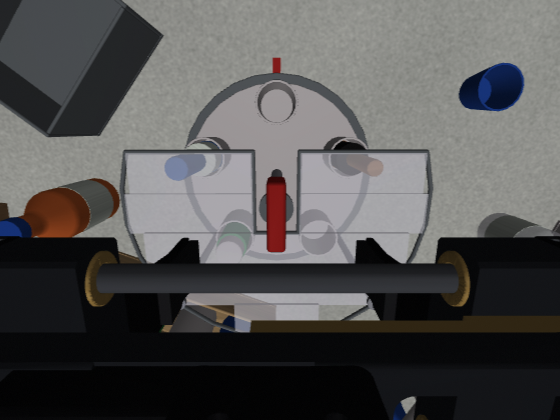

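The wrist view shows the bar centred at (276,217), upright and aligned with the tool. The axis is at (0.571, 0.060), matching the two-view result. I'll descend and pinch.

>>> {"name": "play_rows", "arguments": {
  "claw": [0, 0, 0, 0, 0, 1, 1, 1],
  "delta_pos": [
    [-0.007, -0.003, 0.11],
    [0, 0, 0.15],
    [0, 0, 0.15],
    [0, 0, 0.1],
    [0, 0, 0.05],
    [0, 0, 0],
    [0, 0, 0],
    [0, 0, 0]
  ],
  "delta_rot": [
    [0, 0, 0],
    [0, 0, 0],
    [0, 0, 0],
    [0, 0, 0],
    [0, 0, 0],
    [0, 0, 0],
    [0, 0, 0],
    [0, 0, 0]
  ],
  "squeeze": 40
}}

```text
time: 3.35
ee_pos: [0.5718, 0.0608, 0.2519]
eef_rot: [-0.181, 0.984, 0.0, 0.001]
ft_force: [-0.3, 0.5, 0.7]
width: 0.0707
grip_force: 0.0
```

>>> {"name": "play_rows", "arguments": {
  "claw": [1, 1, 1, 1, 1],
  "delta_pos": [
    [0, 0, 0],
    [0, 0, 0],
    [0, 0, 0],
    [0, 0, 0],
    [0, 0, 0]
  ],
  "delta_rot": [
    [0, 0, 0],
    [0, 0, 0],
    [0, 0, 0],
    [0, 0, 0],
    [0, 0, 0]
  ]
}}

```text
time: 3.85
ee_pos: [0.5711, 0.0608, 0.2506]
eef_rot: [-0.181, 0.984, 0.0, 0.0]
ft_force: [0.2, 0.4, -0.0]
width: 0.0311
grip_force: 0.0
```

>>> {"name": "play_rows", "arguments": {
  "claw": [1, 1, 1, 1, 1, 1],
  "delta_pos": [
    [0, 0, 0],
    [0, 0, 0],
    [0, 0, 0],
    [0, 0, 0],
    [0, 0, 0],
    [0, 0, 0]
  ],
  "delta_rot": [
    [0, 0, 0],
    [0, 0, 0],
    [0, 0, 0],
    [0, 0, 0],
    [0, 0, 0],
    [0, 0, 0]
  ]
}}

```text
time: 4.45
ee_pos: [0.5713, 0.0605, 0.2505]
eef_rot: [-0.181, 0.984, -0.0, 0.0]
ft_force: [1.2, -2.6, -1.5]
width: 0.0156
grip_force: 40.0
```

>>> {"name": "play_rows", "arguments": {
  "claw": [1, 1, 1, 1, 1, 1, 1, 1],
  "delta_pos": [
    [0, 0, 0],
    [0, 0, 0],
    [0, 0, 0],
    [0, 0, 0],
    [0, 0, 0],
    [0, 0, 0],
    [0, 0, 0],
    [0, 0, 0]
  ],
  "delta_rot": [
    [0, 0, 0.02],
    [0, 0, 0.02],
    [0, 0, 0.03],
    [0, 0, 0.03],
    [0, 0, 0.03],
    [0, 0, 0.03],
    [0, 0, 0.03],
    [0, 0, 0.03]
  ]
}}

```text
time: 5.25
ee_pos: [0.5713, 0.0604, 0.2505]
eef_rot: [0.165, 0.986, -0.0, 0.0]
ft_force: [1.0, -2.9, -0.8]
width: 0.016
grip_force: 40.0
```

>>> {"name": "play_rows", "arguments": {
  "claw": [1, 1, 1, 1, 1, 1, 1, 1],
  "delta_pos": [
    [0, 0, 0],
    [0, 0, 0],
    [0, 0, 0],
    [0, 0, 0],
    [0, 0, 0],
    [0, 0, 0],
    [0, 0, 0],
    [0, 0, 0]
  ],
  "delta_rot": [
    [0, 0, 0.03],
    [0, 0, 0.03],
    [0, 0, 0.03],
    [0, 0, 0.03],
    [0, 0, 0.03],
    [0, 0, 0.02],
    [0, 0, 0.01],
    [0, 0, 0]
  ]
}}

```text
time: 6.05
ee_pos: [0.5713, 0.0603, 0.2505]
eef_rot: [0.432, 0.902, -0.0, 0.0]
ft_force: [1.4, -2.6, 0.0]
width: 0.0154
grip_force: 40.0
```

>>> {"name": "play_rows", "arguments": {
  "claw": [0, 0, 0, 0, 0, 0, 0, 0],
  "delta_pos": [
    [0, 0, 0],
    [0, 0, 0],
    [0, 0, 0],
    [0, 0, 0],
    [0, 0, 0],
    [0, 0, -0.1],
    [0, 0, -0.2],
    [0, 0, -0.2]
  ],
  "delta_rot": [
    [0, 0, 0],
    [0, 0, 0],
    [0, 0, 0],
    [0, 0, 0],
    [0, 0, 0],
    [0, 0, 0],
    [0, 0, 0],
    [0, 0, 0]
  ]
}}

```text
time: 6.85
ee_pos: [0.5706, 0.0608, 0.3514]
eef_rot: [0.432, 0.902, -0.0, -0.001]
ft_force: [1.0, 0.2, 1.0]
width: 0.0715
grip_force: 0.0
```

```bash
python3 - <<'E'
from h import *; from bench import r
tgt(r.read_state(),[.473,.0235,.36],110.8)
for n in("scene","top"):
    c=r.camera(n); np.savez(n+"1.npz",**c)
    for f in(red,blue): print(n,[x[1:] for x in comps(f(c["pixels"]))[0]])
    cv2.imwrite(f"pics/{n}1.png",c["pixels"][...,::-1])
E
```

```text
t 6.85 pos [0.5706 0.0608 0.3514] yawy 38.9 q [-0.61  0.19  0.51  1.4  -0.09  1.58  0.57] w 0.0715 gf 0.0
shift/.2 [ 0.161 -0.497 -0.042] turn/pi [-0.  -0.  -0.4]
scene [([261, 181, 26, 20, 369], [273.6, 190.7])]
scene [([162, 175, 14, 11, 125], [168.8, 180.1]), ([294, 184, 10, 16, 130], [298.9, 190.7]), ([398, 273, 28, 34, 751], [410.3, 288.8]), ([147, 292, 37, 46, 932], [165.4, 316.2]), ([218, 367, 22, 53, 819], [227.5, 397.2])]
top [([24, 187, 23, 22, 126], [34.5, 197.1]), ([54, 196, 20, 23, 118], [63.8, 207.1]), ([39, 209, 18, 17, 90], [46.9, 217.2]), ([20, 217, 23, 22, 129], [30.8, 228.4])]
top [([141, 87, 28, 21, 241], [155.6, 97.0]), ([152, 111, 6, 6, 10], [154.0, 113.3]), ([159, 116, 8, 5, 9], [162.9, 117.6]), ([173, 123, 5, 2, 5], [175.0, 123.8]), ([369, 131, 13, 14, 136], [374.8, 137.3]), ([42, 190, 22, 14, 120], [53.2, 196.5]), ([30, 198, 9, 22, 74], [34.0, 208.7]), ([56, 211, 23, 13, 117], [67.2, 216.9]), ([43, 220, 11, 20, 115], [47.9, 229.8]), ([163, 282, 25, 24, 413], [175.8, 293.9])]
```

>>> {"name": "play_rows", "arguments": {
  "claw": [0, 0, 0, 0, 0, 0, 0, 0],
  "delta_pos": [
    [0.04, -0.124, -0.04],
    [0.04, -0.124, 0],
    [0.04, -0.124, 0],
    [0.04, -0.124, 0],
    [0, 0, 0],
    [0, 0, 0],
    [0, 0, 0],
    [0, 0, 0]
  ],
  "delta_rot": [
    [0, 0, 0],
    [0, 0, 0],
    [0, 0, 0],
    [0, 0, 0],
    [0, 0, -0.045],
    [0, 0, -0.045],
    [0, 0, -0.045],
    [0, 0, -0.045]
  ]
}}

```text
time: 7.75
ee_pos: [0.4737, 0.0235, 0.3585]
eef_rot: [0.16, 0.987, 0.0, 0.0]
ft_force: [0.2, 0.1, 1.0]
width: 0.0872
grip_force: 0.0
```

>>> {"name": "play_rows", "arguments": {
  "claw": [0, 0, 0, 0, 0, 0],
  "delta_pos": [
    [0, 0, 0],
    [0, 0, 0],
    [0, 0, 0],
    [0, 0, 0],
    [0, 0, 0],
    [0, 0, 0]
  ],
  "delta_rot": [
    [0, 0, -0.045],
    [0, 0, -0.045],
    [0, 0, -0.045],
    [0, 0, -0.045],
    [0, 0, -0.04],
    [0, 0, 0]
  ]
}}

```text
time: 8.35
ee_pos: [0.4737, 0.0235, 0.3584]
eef_rot: [-0.182, 0.983, 0.0, -0.0]
ft_force: [-0.3, -0.7, 0.6]
width: 0.0873
grip_force: 0.0
```

```bash
cat > look.py <<'E'
from h import *; from bench import r
import sys
s=r.read_state();tgt(s,[.473,.0235,.165],110.8)
w=r.camera("wrist");T=np.eye(4);T[:3,:3]=R.from_quat(s["eef_rot"]).as_matrix();T[:3,3]=s["ee_pos"];w["cam_to_world"]=T@w["hand_eye"]
for i,st,c in comps(blue(w["pixels"]),60)[0]: print(st,c,plane(w,*c,.2).round(4))
c=r.camera("scene")
print([(x[1:],plane(c,*x[2],.2).round(3).tolist()) for x in comps(blue(c["pixels"]))[0][:3]])
n=sys.argv[1];cv2.imwrite(f"pics/{n}.png",np.vstack([w["pixels"],c["pixels"]])[::1,:,::-1][:,:,:].copy() if 0 else np.hstack([cv2.resize(w["pixels"],(400,300)),cv2.resize(c["pixels"],(400,300))])[...,::-1])
np.savez(n+".npz",**w)
E
python3 look.py w2
```

```text
t 8.35 pos [0.4737 0.0235 0.3584] yawy 111.0 q [-0.7  -0.08  0.53  1.63  0.04  1.58  1.76] w 0.0873 gf 0.0
shift/.2 [0.004 0.001 0.967] turn/pi [0.    0.    0.001]
[452, 139, 60, 43, 1165] [485.8, 157.4] [0.3598 0.2076 0.2   ]
[264, 177, 24, 35, 539] [276.9, 197.1] [0.4747 0.0235 0.2   ]
[(([162, 175, 14, 11, 126], [168.7, 180.1]), [0.731, -0.182, 0.2]), (([295, 184, 11, 16, 132], [300.3, 190.9]), [0.476, 0.027, 0.2]), (([398, 273, 28, 34, 751], [410.3, 288.8]), [0.465, 0.398, 0.2])]
```

View pics/w2.png

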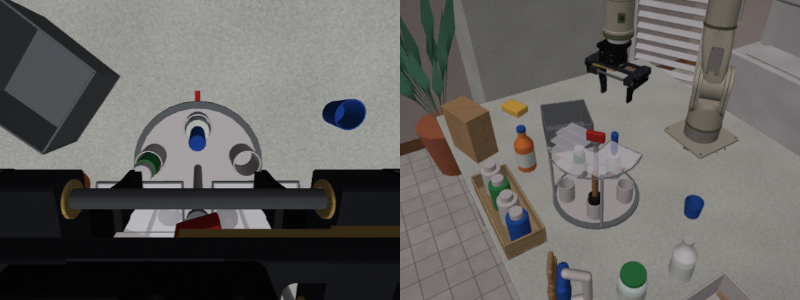

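Wrist view: the roller stands in the front cup, its handle at about (197,138) in the half-size picture, and (0.474, 0.0235) agrees with the expected front place. The carousel stayed clicked. I'll descend and grip.

>>> {"name": "play_rows", "arguments": {
  "claw": [0, 0, 0, 0, 0, 0, 0, 0],
  "delta_pos": [
    [0, 0, 0.15],
    [0, 0, 0.15],
    [0, 0, 0.15],
    [0, 0, 0.15],
    [0, 0, 0.15],
    [0, 0, 0.12],
    [0, 0, 0.08],
    [0, 0, 0.05]
  ],
  "delta_rot": [
    [0, 0, 0],
    [0, 0, 0],
    [0, 0, 0],
    [0, 0, 0],
    [0, 0, 0],
    [0, 0, 0],
    [0, 0, 0],
    [0, 0, 0]
  ]
}}

```text
time: 9.25
ee_pos: [0.4732, 0.0234, 0.1572]
eef_rot: [-0.179, 0.984, -0.0, -0.001]
ft_force: [-0.1, 0.2, -0.3]
width: 0.0868
grip_force: 0.0
```

>>> {"name": "play_rows", "arguments": {
  "claw": [1, 1, 1, 1, 1, 1, 1, 1],
  "delta_pos": [
    [0, 0, 0],
    [0, 0, 0],
    [0, 0, 0],
    [0, 0, 0],
    [0, 0, 0],
    [0, 0, 0],
    [0, 0, 0],
    [0, 0, 0]
  ],
  "delta_rot": [
    [0, 0, 0],
    [0, 0, 0],
    [0, 0, 0],
    [0, 0, 0],
    [0, 0, 0],
    [0, 0, 0],
    [0, 0, 0],
    [0, 0, 0]
  ],
  "squeeze": 50
}}

```text
time: 10.05
ee_pos: [0.4738, 0.0235, 0.1586]
eef_rot: [-0.181, 0.984, 0.0, 0.0]
ft_force: [-0.3, -0.2, -0.6]
width: 0.031
grip_force: 0.0
```

>>> {"name": "play_rows", "arguments": {
  "claw": [1, 1, 1, 1],
  "delta_pos": [
    [0, 0, 0],
    [0, 0, 0],
    [0, 0, 0],
    [0, 0, 0]
  ],
  "delta_rot": [
    [0, 0, 0],
    [0, 0, 0],
    [0, 0, 0],
    [0, 0, 0]
  ]
}}

```text
time: 10.45
ee_pos: [0.4738, 0.0235, 0.1585]
eef_rot: [-0.181, 0.984, 0.0, -0.0]
ft_force: [0.3, 0.8, -0.8]
width: 0.0244
grip_force: 50.0
```

>>> {"name": "play_rows", "arguments": {
  "claw": [1, 1, 1, 1, 1, 1, 1, 1],
  "delta_pos": [
    [0, 0, -0.05],
    [0, 0, -0.1],
    [0, 0, -0.15],
    [0, 0, -0.15],
    [0, 0, -0.15],
    [0, 0, -0.15],
    [0, 0, -0.15],
    [0, 0, -0.1]
  ],
  "delta_rot": [
    [0, 0, 0],
    [0, 0, 0],
    [0, 0, 0],
    [0, 0, 0],
    [0, 0, 0],
    [0, 0, 0],
    [0, 0, 0],
    [0, 0, 0]
  ]
}}

```text
time: 11.25
ee_pos: [0.474, 0.0233, 0.3614]
eef_rot: [-0.181, 0.984, 0.0, 0.001]
ft_force: [1.1, -0.4, -1.5]
width: 0.0241
grip_force: 50.0
```

```bash
sed -i 's/\[.473,.0235,.165\],110.8/[.498,-.294,.36],-30.6/' look.py; python3 look.py w3
```

```text
t 11.25 pos [0.474  0.0233 0.3614] yawy 110.8 q [-0.71 -0.08  0.53  1.62  0.04  1.59  1.76] w 0.0241 gf 50.0
shift/.2 [ 0.452 -1.526  0.006] turn/pi [0.001 0.    0.786]
[451, 137, 60, 44, 1733] [484.8, 159.3] [0.3626 0.2096 0.2   ]
[251, 187, 52, 23, 121] [274.8, 193.7] [0.4733 0.0202 0.2   ]
[256, 221, 45, 42, 1446] [278.6, 244.1] [0.5249 0.0443 0.2   ]
[246, 293, 63, 28, 1677] [277.1, 306.4] [0.5979 0.0703 0.2   ]
[38, 298, 11, 23, 146] [42.7, 308.7] [ 0.6981 -0.185   0.2   ]
[(([297, 109, 11, 37, 290], [300.9, 128.7]), [0.312, -0.216, 0.2]), (([292, 166, 18, 6, 33], [300.5, 169.1]), [0.425, -0.049, 0.2]), (([162, 175, 14, 11, 125], [168.8, 180.1]), [0.73, -0.182, 0.2])]
```

View pics/w3.png

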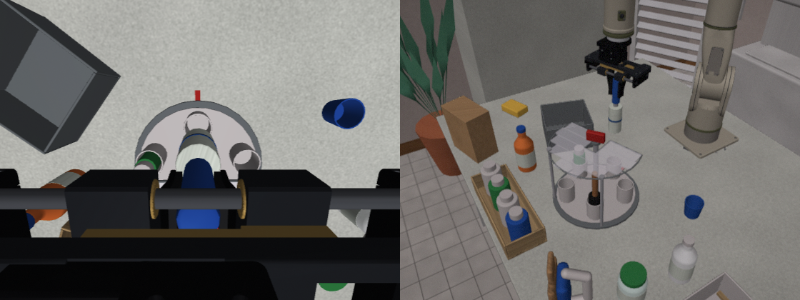

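The pictures show the roller upright in the gripper, clear of the cup, with the green stick, brush and empty cup in place.

>>> {"name": "play_rows", "arguments": {
  "claw": [1, 1, 1, 1, 1, 1, 1, 1],
  "delta_pos": [
    [0.04, -0.08, 0],
    [0.08, -0.16, 0],
    [0.1, -0.19, 0],
    [0.1, -0.19, 0],
    [0.1, -0.19, 0],
    [0.1, -0.19, 0],
    [0.08, -0.18, 0],
    [0.05, -0.1, 0]
  ],
  "delta_rot": [
    [0, 0, 0],
    [0, 0, 0],
    [0, 0, 0],
    [0, 0, 0],
    [0, 0, 0],
    [0, 0, 0],
    [0, 0, 0],
    [0, 0, 0]
  ]
}}

```text
time: 12.15
ee_pos: [0.4419, -0.2652, 0.3583]
eef_rot: [-0.179, 0.984, -0.0, -0.0]
ft_force: [0.2, 0.7, -0.5]
width: 0.024
grip_force: 50.0
```

>>> {"name": "play_rows", "arguments": {
  "claw": [1, 1, 1, 1, 1, 1, 1, 1],
  "delta_pos": [
    [0, 0, 0],
    [0, 0, 0],
    [0, 0, 0],
    [0, 0, 0],
    [0, 0, 0],
    [0, 0, 0],
    [0, 0, 0],
    [0, 0, 0]
  ],
  "delta_rot": [
    [0, 0, 0.03],
    [0, 0, 0.045],
    [0, 0, 0.045],
    [0, 0, 0.045],
    [0, 0, 0.045],
    [0, 0, 0.045],
    [0, 0, 0.045],
    [0, 0, 0.045]
  ]
}}

```text
time: 12.95
ee_pos: [0.443, -0.2619, 0.3579]
eef_rot: [0.355, 0.935, 0.0, -0.001]
ft_force: [0.2, -0.3, -0.9]
width: 0.0241
grip_force: 50.0
```

>>> {"name": "play_rows", "arguments": {
  "claw": [1, 1, 1, 1, 1, 1, 1, 1],
  "delta_pos": [
    [0, 0, 0],
    [0, 0, 0],
    [0, 0, 0],
    [0, 0, 0],
    [0, 0, 0],
    [0, 0, 0],
    [0, 0, 0],
    [0, 0, 0]
  ],
  "delta_rot": [
    [0, 0, 0.045],
    [0, 0, 0.045],
    [0, 0, 0.045],
    [0, 0, 0.045],
    [0, 0, 0.045],
    [0, 0, 0.045],
    [0, 0, 0.045],
    [0, 0, 0.045]
  ]
}}

```text
time: 13.75
ee_pos: [0.443, -0.2619, 0.3579]
eef_rot: [0.801, 0.599, -0.0, -0.0]
ft_force: [-0.5, -0.2, -1.4]
width: 0.0243
grip_force: 50.0
```

>>> {"name": "play_rows", "arguments": {
  "claw": [1, 1, 1, 1, 1, 1, 1, 1],
  "delta_pos": [
    [0, 0, 0],
    [0, 0, 0],
    [0, 0, 0],
    [0, 0, 0],
    [0, 0, 0],
    [0, 0, 0],
    [0, 0, 0],
    [0, 0, 0]
  ],
  "delta_rot": [
    [0, 0, 0.045],
    [0, 0, 0.025],
    [-0.04, 0, 0],
    [-0.045, 0, 0],
    [-0.045, 0, 0],
    [-0.045, 0, 0],
    [-0.045, 0, 0],
    [-0.03, 0, 0]
  ]
}}

```text
time: 14.55
ee_pos: [0.4417, -0.2595, 0.3586]
eef_rot: [0.818, 0.487, 0.159, 0.262]
ft_force: [0.6, 0.1, -1.0]
width: 0.024
grip_force: 50.0
```

```bash
python3 - <<'E'
from h import *; from bench import r
tgt(r.read_state(),[.445,-.263,.276],-30.6,-45)
E
```

```text
t 14.55 pos [ 0.4417 -0.2595  0.3586] yawy -28.5 q [-0.06 -0.5   0.32  2.06  0.34  0.97 -0.34] w 0.024 gf 50.0
shift/.2 [-0.01  -0.222  0.349] turn/pi [-0.052 -0.009  0.009]
```

>>> {"name": "play_rows", "arguments": {
  "claw": [1, 1, 1, 1, 1, 1, 1],
  "delta_pos": [
    [0, -0.05, 0.08],
    [0, -0.06, 0.1],
    [0, -0.06, 0.1],
    [-0.01, -0.05, 0.07],
    [0, 0, 0],
    [0, 0, 0],
    [0, 0, 0]
  ],
  "delta_rot": [
    [0, 0, 0],
    [0, 0, 0],
    [0, 0, 0],
    [0, 0, 0],
    [-0.026, -0.004, 0.004],
    [-0.026, -0.004, 0.004],
    [0, 0, 0]
  ]
}}

```text
time: 15.25
ee_pos: [0.4432, -0.2651, 0.276]
eef_rot: [0.805, 0.46, 0.187, 0.324]
ft_force: [0.4, -0.8, -1.0]
width: 0.0245
grip_force: 50.0
```

```bash
python3 - <<'E'
from h import *; from bench import r
s=r.read_state();tgt(s,[.445,-.263,.276],-30.6,-45)
u=-R.from_quat(s["eef_rot"]).as_matrix()[:,2];print("u",u,"head",s["ee_pos"]-.0868*u)
for n in("scene","top"):
    c=r.camera(n);np.savez(n+"2.npz",**c)
    x,y=map(int,proj(c,s["ee_pos"]-.0868*u));print(n,x,y)
    cv2.imwrite(f"pics/{n}2.png",np.ascontiguousarray(c["pixels"][...,::-1]))
a,b=[cv2.imread(f"pics/{n}2.png") for n in("scene","top")]
cv2.imwrite("pics/f.png",np.hstack([cv2.resize(a[50:290,140:340],(400,480)),cv2.resize(b[120:360,250:450],(400,480))]))
E
```

```text
t 15.25 pos [ 0.4432 -0.2651  0.276 ] yawy -30.6 q [ 0.2  -0.5   0.14  2.31  0.36  0.59 -0.41] w 0.0245 gf 50.0
shift/.2 [0.014 0.002 0.001] turn/pi [-0.006 -0.001 -0.   ]
u [-0.59858867  0.34972659  0.72068226] head [ 0.49517746 -0.29550407  0.21339918]
scene 231 129
top 418 224
```

View pics/f.png

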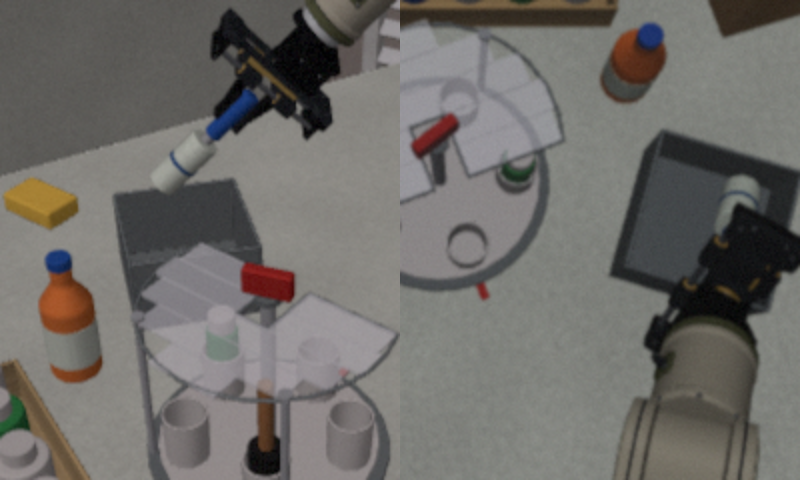

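The head projects to the predicted place in both views (top 418,224; scene 231,129), over the middle of the bin. The other items are in place. Joint 2 sits near its limit, so I'll nudge lower and re-centre.

>>> {"name": "play_rows", "arguments": {
  "claw": [1, 1, 1, 1, 1],
  "delta_pos": [
    [0.01, -0.015, 0.03],
    [0, -0.015, 0.03],
    [0, -0.01, 0.01],
    [0, 0, 0],
    [0, 0, 0]
  ],
  "delta_rot": [
    [0, 0, 0],
    [0, 0, 0],
    [0, 0, 0],
    [0, 0, 0],
    [0, 0, 0]
  ]
}}

```text
time: 15.85
ee_pos: [0.4507, -0.2638, 0.2627]
eef_rot: [0.804, 0.462, 0.189, 0.323]
ft_force: [-0.4, -0.3, -0.8]
width: 0.0239
grip_force: 50.0
```

```bash
python3 - <<'E'
from h import *; from bench import r
s=r.read_state();tgt(s,[.445,-.263,.276],-30.6,-45)
u=-R.from_quat(s["eef_rot"]).as_matrix()[:,2];print("u",u,"head",s["ee_pos"]-.0868*u,s["joint_positions"])
E
```

```text
t 15.85 pos [ 0.4507 -0.2638  0.2627] yawy -30.4 q [ 0.19 -0.47  0.14  2.33  0.37  0.54 -0.43] w 0.0239 gf 50.0
shift/.2 [-0.011  0.027 -0.066] turn/pi [-0.006 -0.003  0.001]
u [-0.60221524  0.34586464  0.71952377] head [ 0.50297234 -0.29377638  0.20027549] [ 0.19253056 -0.4677818   0.13611902  2.32802616  0.36881756  0.54399766
 -0.43330058]
```

```bash
python3 -c "
from bench import r
print(r.close_job())"
```

```text
the job is handed in; nothing more can be done
None
```

The caddy is clicked one place clockwise and the roller was drawn straight up out of its cup. It is now held by its handle, handle up and leaning about 44°, with the head within about 5 mm of the bin's middle and about 30 mm above the rim; I handed the job in at about 16 s.

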